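# Set a gearbox cover on the sine-plate fixture for measuring

## Robot

A 6-joint arm with a two-finger parallel gripper is mounted at the origin on the work surface. World frame = base frame: x ahead of the robot, y to its left, z up, the work surface at z = 0. Lengths are in mm, angles in rad, forces in N, time in s.
With the tool pointing down it reaches from about 400 to 925 mm from the base axis. Payload 12.5 kg.
Tool frame: the origin (TCP) lies midway between the tips of the shut fingers; the grasp point (between the pads) lies 19 mm behind it (env.tcp_to_grasp is the distance from the TCP to the grasp point, in mm); z points along the fingers, y is the line along which they close (so a half turn about z gives the same grasp; the last joint's range is limited). The gripper opens to 95 mm and grips with 3 to 60 N. Pads are 20 mm wide; open, the fingers measure 119 mm over their backs; the gripper's body (75 mm by 180 mm) begins 59 mm behind the grasp point.
Start: joints at [-1.211, 0.491, 1.559, -0, 1.092, -0.106], TCP at [280.736, -558.421, 214.661] pointing down, gripper open.
Joint ranges: [-3.1, 3.1], [-0.84, 2.19], [0.05, 2.79], [-1.13, 4.28], [0.06, 2.93], [-2.69, 2.69]. Speed limits (rad/s): [2.22, 2.22, 2.79, 3.14, 3.14, 3.14].

## Interface

Orientations are given as [roll, pitch, yaw] about the fixed x, y, z axes, in that order (R = Rz(yaw) Ry(pitch) Rx(roll)).
In Python, from cell import env gives the robot as it stands. The module is installed in compiled form; this text tells all that it offers.
- The arm moves only by the tool step_arm, never from a script. Its argument "plan" is a list that holds one entry, the list of rows, each a list of 5 numbers: the shift along the tool's x, y, z in mm, then the turn about the tool's z in degrees, then the opening, from -1 (shut) to 1 (fully open). A call has 1 to 8 rows; each row is the pose to reach, as a shift and turn from the pose commanded when the call began, along the tool's axes at that moment; what a row does not reach only later rows make up. A row lasts 1/12 s, in which the tool goes at most 41.7 mm and 7.16 degrees, less where a joint would pass 70% of its speed; a pose out of reach is approached as far as the arm can. A call with a gripper value outside its range is refused whole. The fingers move at their own pace and stop on an object; the grip force is fixed at half the most. Time passes only in rows, so rows that repeat a pose let the fingers close. It gives the time, the measured TCP pose, the force, the opening and the grip force at its end, in the units of the state.
- env.state(): the state, without advancing time (a new reading comes with each control period).
- env.read_camera(name): name is "scene" or "top"; returns the picture (400x640x3 uint8, blue, green, red); there is no depth.
- env.get_calibration(name): a dict with "K" (3x3 intrinsics, pixels), "extrinsics" (4x4, takes a point from world to camera coordinates). Camera axes: x right, y up, looking along -z (the intrinsics and any distortion apply to the point x, -y, -z); pixel columns grow to the right and rows downward; lengths in mm; the calibration is good to about 2 mm. A picture is of the moment at which its call begins. get_calibration takes no time and is no camera call.
- env.job_done(): hands the job in; it is judged then, once.
The state is a dict: "t": time; "joints": joint angles; "qvel": joint speeds; "tau": joint torques, N m; "eef_pos": TCP position; "tcp_rot": TCP orientation; "ft_force": force on the tool from outside, world axes, zero at the start; "moment": the same for the moment, N m; "opening": opening from 0.0 (shut) to 1.0 (fully open); "grip_force": force on a finger pad.
Only numpy, scipy, OpenCV 4.12 (cv2) and the standard library are available. Lean on these libraries where they do the work, as an engineer would, in place of code of your own. Each camera call takes 0.05 s, during which the arm holds its last target. There are 200 camera calls.

## Task

Clear the old blue stop dog from the tilted measuring fixture: slide it along its T-slot to the cut-away end, lift it out there and put it down in the grey tray without dropping it. Then take the cast cover, rest it flat along the tilted face on top of the two studs, slide it along them until its two holes drop over the studs, and leave it sitting flush on the face. Leave the reference sphere, the white case and the wrench where they are.

Things in the scene. Friction and masses are not known exactly. Their poses are not given: they have to be found in the camera images.
- face: Slotted aluminium top of a fixed sine plate, tilted 25 degrees towards the robot: 240 mm wide (y), 190 mm up the slope (x), 28 mm thick, high edge 128 mm above the bench. Origin: centre of its upper surface, 88 mm above the bench. x points up the slope away from the robot, y left along the slots, z straight out of the surface. Two T-slots run along y, at x = -30 mm (dog) and x = +38 mm (studs).
- slot_exit (a point): Point on the face surface (x = -30, y = 88 mm of the face, axes as the face) in the middle of the lower slot's cut-away left end: its lips are gone from 32 mm before this point to the plate's open edge 32 mm past it, so the dog's foot can be lifted straight out along z here (within 8 mm). Elsewhere: mouth 18 mm, lips 9 mm thick, undercut 30 mm wide, floor 18 mm deep; right end closed.
- stud_row (a point): Point on the face surface (x = 38, y = 0 of the face, axes as the face) on the line of the two steel studs, which stand along z: 12 mm thick, 14 mm high, tops chamfered 3 mm to 7 mm flats, 120 mm apart along y, clamped (firm to 100 N). Their middle lies anywhere up to 8 mm left or right of this point along y and is not reported: look, or feel for it by sliding the cover along y.
- dog: Blue stop dog, loose in the lower slot (screw slack), 0.25-0.49 kg. Body 64 (x) by 40 (y) by 34 mm high; below it a neck 15 mm wide (x) and a steel T-foot 26 (x) by 44 mm (y), reaching 17 mm below the body. Origin: centre of the blue body's underside, on the face surface; axes as the face. Starts at face y -75 to -5 mm, in the cover's way. Grip across the 40 mm; stands upright on its foot.
- cover: Die-cast aluminium cover, 0.3-0.55 kg: flange 100 (x) by 176 (y) by 8 mm, raised box 44 (x) by 84 mm (y) in its middle, top 42 mm above the underside; grip across the 44 mm. Two 15 mm through holes at x = 0, y = +-60 mm; fits either way round. Origin: centre of the underside, z up. Starts flat on the pad. Its origin is 14 mm off the face when on the stud tops, 0 when home.
- tray: Grey plastic tray fixed on the bench, 130 mm (x) by 180 mm (y), 22 mm high, walls and floor 4 mm thick, open on top. Origin: centre of its underside. It stands left or right of the fixture, the black pad on the other side.
- pad: Black rubber pad fixed on the bench, 130 by 190 mm, 12 mm thick, on which the cover starts. Origin: centre of its underside.
- refsphere: Bystander: white reference ball on a dark post and round foot, 93 mm tall, foot 50 mm wide, left of the fixture's high edge. Origin: centre of its underside.
- case: Bystander: white stylus case with a blue handle, 110 by 170 mm, 84 mm tall with the handle, right of the fixture's high edge. Origin: centre of its underside.
- wrench: Bystander: steel wrench, 160 mm long, lying flat between the robot and the fixture. Origin: under its middle.

How it is judged (in metres and radians):
On the way, in this order (a step that is already met when the one before it is completed fails the run):
1. the dog is slid along its slot, foot still in the slot, to the cut-away end (y of dog in the frame of face between 0.076 and 0.102 m and z of dog in the frame of face between -0.006 and 0.006 m), for 0.05 s.
2. the dog is lifted out of the slot (z of dog in the frame of face above 0.025 m and contact force between the fingers and dog above 0.5 N).
3. the dog lies in the tray, let go and still (x of dog in the frame of tray between -0.06 and 0.06 m and y of dog in the frame of tray between -0.085 and 0.085 m and height (world z) of dog below 0.05 m and contact force between the fingers and dog below 0.1 N and linear speed of dog below 0.03 m/s), for 0.2 s.
4. the cover rests flat along the face on the tops of the studs (z of cover in the frame of face between 0.009 and 0.019 m and angle between the z axis of cover and the z axis of face, either way round below 0.12 rad and x of cover in the frame of face between 0 and 0.075 m and contact force between cover and face above 0.3 N), for 0.1 s.
5. the holes have dropped over the studs and the cover is flush on the face (z of cover in the frame of face below 0.0025 m and angle between the z axis of cover and the z axis of face, either way round below 0.03 rad), for 0.2 s.
At the end, for the whole second after the job is handed in: The cover sits over both studs with its underside within 2.5 mm of the face and within 0.03 rad of parallel to it, at rest and let go; the dog lies in the tray (its origin inside the walls and lower than 50 mm), at rest and let go (all of step 5 and z of cover in the frame of face above -0.0025 m and angle between the y axis of cover and the y axis of face, either way round below 0.08 rad and x of cover in the frame of face between 0.034 and 0.042 m and y of cover in the frame of face between -0.012 and 0.012 m and linear speed of each of cover, dog below 0.02 m/s and x of dog in the frame of tray between -0.06 and 0.06 m and y of dog in the frame of tray between -0.085 and 0.085 m and height (world z) of dog below 0.05 m); the robot touches nothing.
It fails at once if the reference sphere, the case or the wrench is moved more than 20 mm (distance of any of refsphere, case, wrench from where it was at the start of the episode above 0.02 m).
It fails at once if the dog is dropped (falls freely faster than 0.7 m/s) (linear speed of dog above 0.7 m/s and contact force between the fingers and dog below 0.05 N).
It also fails if it takes over 67 s, if anything falls off the work surface, if the arm or the gripper's body presses on something with over 40 N, if the wrist force passes 120 N, or if a joint passes its speed limit or range.

## Working session

There is one attempt and no reset: what is moved stays moved. The work goes in short steps, Python scripts to look and compute and a tool call to move; the robot and the scene stay as the last step left them, time stands still between calls to the robot, and variables do not carry over. Pictures are saved under pics/ and viewed, at most 10 in all, crops included, and the job is handed in when it is done.

Besides the shell and the picture viewer there is one more tool, called after "Emit:" as name([rows], argument=value, ...), one row to a line, values as JSON. step_arm: Moves the arm, as the interface text tells. Its arguments: {"type":"object","properties":{"plan":{"type":"array"}},"required":["plan"]}

```bash
mkdir -p pics
python3 - <<'E'
from cell import env
import cv2
for n in("scene","top"):
    cv2.imwrite(f"pics/{n}0.png",env.read_camera(n)); c=env.get_calibration(n);print(c)
print(env.state())
E
```

```text
{'K': array([[392.65053172,   0.        , 320.90290699],
       [  0.        , 392.65053172, 206.4302303 ],
       [  0.        ,   0.        ,   1.        ]]), 'extrinsics': array([[ 2.89701766e-01,  9.57020728e-01, -1.35725083e-02,
        -1.55589757e+02],
       [-6.61869018e-01,  2.10558901e-01,  7.19440305e-01,
         3.32644864e+02],
       [ 6.91377097e-01, -1.99439904e-01,  6.94421655e-01,
        -1.34117443e+03],
       [ 0.00000000e+00,  0.00000000e+00,  0.00000000e+00,
         1.00000000e+00]])}
{'K': array([[374.26616282,   0.        , 322.02937638],
       [  0.        , 374.26616282, 196.51509601],
       [  0.        ,   0.        ,   1.        ]]), 'extrinsics': array([[-1.42441643e-03, -9.99973063e-01, -7.20025616e-03,
         2.09093591e+01],
       [ 9.96097163e-01, -2.05425998e-03,  8.82395661e-02,
        -6.10011177e+02],
       [-8.82519804e-02, -7.04646485e-03,  9.96073258e-01,
        -9.55050864e+02],
       [ 0.00000000e+00,  0.00000000e+00,  0.00000000e+00,
         1.00000000e+00]])}
{'t': 0.1, 'joints': array([-1.21064879e+00,  4.91490656e-01,  1.55938407e+00, -1.75007961e-06,
        1.09169446e+00, -1.05604154e-01]), 'qvel': array([-0.00060243, -0.0016716 , -0.00181143, -0.0003065 ,  0.00145812,
       -0.00112939]), 'tau': array([ 3.23882261e-03, -6.13622832e+01, -2.58608580e+01,  6.93901302e-02,
        4.70097607e-02, -2.83877949e-05]), 'eef_pos': array([ 280.62682196, -558.21997053,  214.12707086]), 'tcp_rot': array([-3.14062140e+00, -1.01390322e-04,  4.65752444e-01]), 'ft_force': array([-0.32931314,  0.09467998,  0.06284185]), 'moment': array([0.01027992, 0.05127636, 0.02651449]), 'grip_force': 0.0, 'opening': 0.9996979511537866}
```

View pics/scene0.png

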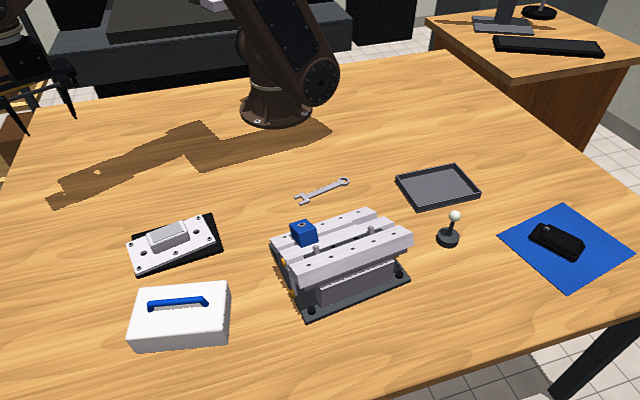

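View pics/top0.png

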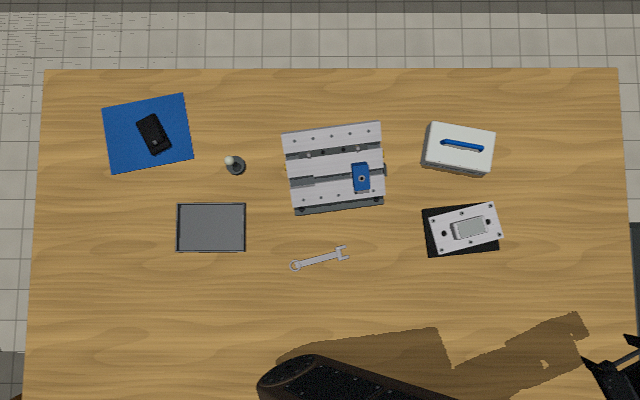

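The scene picture shows the blue dog at (304,232), the cover on its pad at (170,238), the tray at (437,187) and the case at (180,315). The top picture shows the fixture around (333,168), the dog at (361,178), the cover at (468,227), the tray at (211,228) and the wrench at (320,258). Next I'll view enlarged crops.

Run:
```python
import cv2,numpy as np
t=cv2.imread("pics/top0.png")
def crop(im,x,y,w,h,k):
    c=cv2.resize(im[y:y+h,x:x+w],None,fx=k,fy=k,interpolation=cv2.INTER_CUBIC)
    for i in range(0,w,10):
        cv2.line(c,(i*k,0),(i*k,6 if i%50 else 14),(0,0,255),1)
        if (x+i)%20==0: cv2.putText(c,str(x+i),(i*k,24),0,.4,(0,0,255),1)
    for i in range(0,h,10):
        cv2.line(c,(0,i*k),(6,i*k),(0,0,255),1)
        cv2.putText(c,str(y+i),(8,i*k+4),0,.4,(0,0,255),1)
    return c
cv2.imwrite("pics/c1.png",crop(t,270,110,130,110,6)[:600,:800])
a=crop(t,410,190,110,80,5);b=crop(t,165,190,90,80,5)
cv2.imwrite("pics/c2.png",cv2.resize(np.hstack([b,a]),(800,320)) if 0 else np.vstack([a[:, :500],np.pad(b,((0,0),(0,50),(0,0)))])[:600] if 0 else crop(t,410,190,110,80,7))
```

```text
(no output)
```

View pics/c1.png

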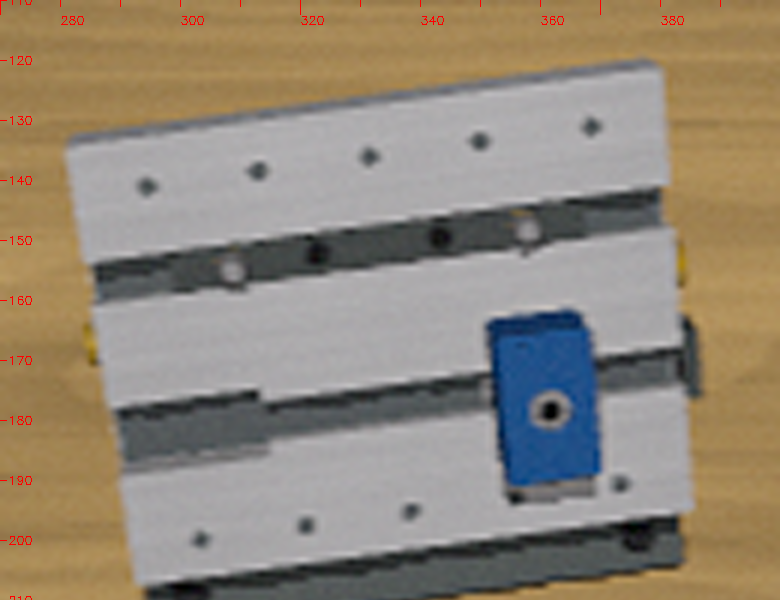

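View pics/c2.png

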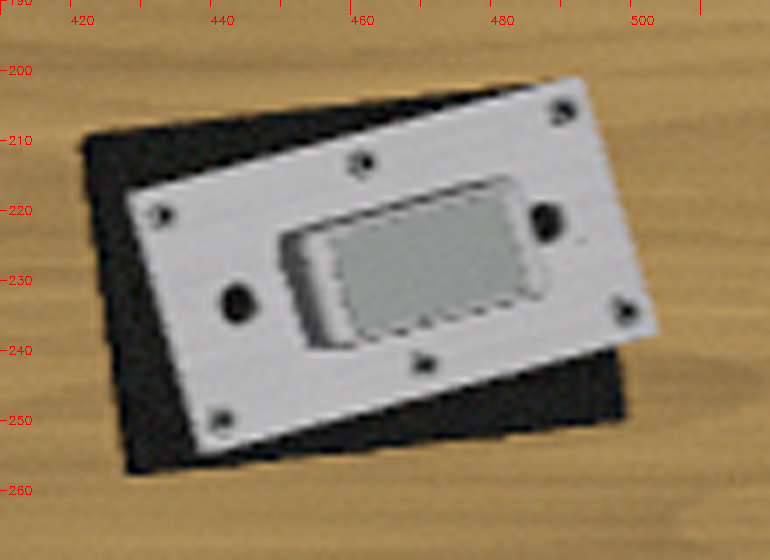

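The first crop shows the face corners at about (281.3,134.3), (380.3,121.7), (293,207.5) and (385.3,194.7). The stud tops are at (308.7,155) and (357.8,148.7), and the dog's screw is at (361.7,178.3). The second crop shows the cover flange corners at (428.3,217.1), (493.1,201), (503.9,237.4) and (438.3,254.7), with its holes at (444,233.3) and (488.1,221.7).

```bash
cat > h.py <<'E'
from cell import env
import numpy as np, cv2
from scipy.optimize import least_squares
from scipy.spatial.transform import Rotation as Ro
C={n:env.get_calibration(n) for n in("scene","top")}
def proj(P,n="top"):
    P=np.atleast_2d(P);E=C[n]["extrinsics"];c=P@E[:3,:3].T+E[:3,3]
    q=(c*[1,-1,-1])@C[n]["K"].T;return q[:,:2]/q[:,2:]
def unproj(uv,z,n="top"):
    E=C[n]["extrinsics"];d=np.linalg.inv(C[n]["K"])@[*uv,1]*[1,-1,-1]
    d=E[:3,:3].T@d;o=-E[:3,:3].T@E[:3,3];return o+d*(z-o[2])/d[2]
def fit(loc,uv,z,tilt,x0,n="top"):
    loc=np.array(loc,float)
    f=lambda p:(proj(Ro.from_euler("ZY",[p[2],-tilt]).apply(loc)+[p[0],p[1],z],n)-uv).ravel()
    r=least_squares(f,x0);return r.x,r.fun.round(1)
def tool(st=None):
    s=st or env.state();return s["eef_pos"].round(1),np.degrees(s["tcp_rot"]).round(2)
E
python3 - <<'E'
from h import *
T=np.radians(25)
uv=np.array([[281.3,134.3],[380.3,121.7],[293,207.5],[385.3,194.7]])
p,r=fit([[95,120,0],[95,-120,0],[-95,120,0],[-95,-120,0]],uv,88,T,[630,0,.1]);print("face",p,np.degrees(p[2]),r)
F=Ro.from_euler("ZY",[p[2],-T]);o=np.array([p[0],p[1],88])
def inface(uv,zf):
    n=F.apply([0,0,1]);E=C["top"]["extrinsics"];c=-E[:3,:3].T@E[:3,3];d=unproj(uv,0)-c
    return F.inv().apply(c+d*(np.dot(n,o+n*zf-c)/np.dot(n,d))-o)
print("studs",inface([308.7,155],14),inface([357.8,148.7],14),"dog",inface([361.7,178.3],34))
cu=np.array([[428.3,217.1],[493.1,201],[503.9,237.4],[438.3,254.7],[444,233.3],[488.1,221.7]])
pc,r=fit([[50,88,0],[50,-88,0],[-50,-88,0],[-50,88,0],[0,60,0],[0,-60,0]],cu,20,0,[480,-380,.1]);print("cover",pc,np.degrees(pc[2]),r)
print("tray",[unproj(q,22).round(0) for q in [(177,204),(245,203),(246,252),(177,252)]])
print("cam",-C["top"]["extrinsics"][:3,:3].T@C["top"]["extrinsics"][:3,3])
print("sphere",unproj((233,162),80),"wrench",unproj((320,258),5),"case",unproj((460,147),60))
print("exit",F.apply([-30,88,0])+o, "facez",F.apply([0,0,1]),"facey",F.apply([0,1,0]))
for P in ([-30,88,0],[38,60,14],[38,-60,14]):print(proj(F.apply(P)+o))
E
```

```text
face [ 6.80890795e+02 -1.32123036e+01  1.30441597e-01] 7.47375296092059 [-0.3 -0.   0.2 -0.6 -0.2  0.1  0.3  0.5]
studs [39.29685879 61.00664089 14.        ] [ 38.82718991 -58.18537519  14.        ] dog [-30.22316338 -58.66367551  34.        ]
cover [ 5.28584569e+02 -3.56614008e+02  2.46712975e-01] 14.135612219387104 [ 0.   0.1 -0.2 -0.3 -0.1  0.4  0.4 -0.2 -0.1 -0.2 -0.1  0.1]
tray [array([591., 403.,  22.]), array([594., 223.,  22.]), array([466., 218.,  22.]), array([466., 399.,  22.])]
cam [ 523.37505676   12.92594194 1005.27829996]
sphere [692.67547987 242.53052008  80.        ] wrench [448.75944567  25.60209821   5.        ] case [ 733.59439417 -333.61749407   60.        ]
exit [642.48621059  70.5035389   75.32145215] facez [-0.41902793 -0.0549708   0.90630779] facey [-0.130072    0.99150455  0.        ]
[[301.64339238 181.95172847]]
[[309.18693941 155.46769119]]
[[358.57721274 148.9363448 ]]
```

```bash
cat >> h.py <<'E'
FO=np.array([680.9,-13.2,88.]);FY=7.47;F=Ro.from_euler("ZY",[FY,-25],degrees=True)
def fw(P):return F.apply(P)+FO
def wf(P):return F.inv().apply(np.array(P)-FO)
def go(*targets,yaw=None,start=None,syaw=None):
    s=env.state();p=s["eef_pos"] if start is None else np.array(start);y=np.degrees(s["tcp_rot"][2]) if syaw is None else syaw
    R=Ro.from_euler("ZX",[y,180],degrees=True)
    for t in targets:print("tcp",np.round(t,1),"shift",R.inv().apply(np.array(t)-p).round(1),"turn",None if yaw is None else round(y-yaw,2))
G=np.array([0,0,19.])
E
python3 - <<'E'
from h import *
d=fw([-30.2,-58.7,26])-G
s=[280.7,-558.4,214.7]
go(d+[0,0,100],d,yaw=FY,start=s)
go(d+[0,0,100],d,start=d+[0,0,100],syaw=FY)
e=fw([-30.2,89,26])-G
go(e,fw([-30.2,89,86])-G,start=d,syaw=FY)
R=Ro.from_euler("Z",14.14,degrees=True);o=np.array([528.6,-356.6])
for z in(20,54):
    P=np.array([[*(R.apply([a,b,0])[:2]+o),z] for a,b in((22,42),(22,-42),(-22,-42),(-22,42))])
    print(z,((proj(P)-[410,190])*7).round(0).tolist())
E
```

```text
tcp [650.5 -76.4 179.8] shift [ 546.9 -264.6   34.9] turn 19.22
tcp [650.5 -76.4  79.8] shift [ 546.9 -264.6  134.9] turn 19.22
tcp [650.5 -76.4 179.8] shift [0. 0. 0.] turn None
tcp [650.5 -76.4  79.8] shift [  0.  -0. 100.] turn None
tcp [631.3  70.1  79.8] shift [   0.  -147.7   -0. ] turn None
tcp [606.2  66.8 134.2] shift [ -25.4 -147.7  -54.4] turn None
20 [[267.0, 233.0], [483.0, 178.0], [517.0, 292.0], [300.0, 347.0]]
54 [[298.0, 231.0], [522.0, 174.0], [557.0, 292.0], [332.0, 350.0]]
```

Emit:
step_arm([
  [[547, -264.6, 35, 19.2, 1], [547, -264.6, 35, 19.2, 1], [547, -264.6, 35, 19.2, 1], [547, -264.6, 35, 19.2, 1], [547, -264.6, 35, 19.2, 1], [547, -264.6, 35, 19.2, 1], [547, -264.6, 35, 19.2, 1], [547, -264.6, 35, 19.2, 1]],
])

```text
t: 0.77
eef_pos: [483.5, -293.3, 195.3]
tcp_rot: [-3.141, 0.0, 0.131]
ft_force: [0.1, -0.1, -0.5]
opening: 0.998
grip_force: 0.0
```

Run:
```python
from h import *
print(tool())
d=fw([-30.2,-58.7,26])-G
go(d+[0,0,100],yaw=FY)
```

```text
(array([ 483.5, -293.3,  195.3]), array([-1.7999e+02,  1.0000e-02,  7.4800e+00]))
tcp [650.5 -76.4 179.8] shift [ 193.8 -193.4   15.5] turn 0.01
```

Emit:
step_arm([
  [[194, -193, 15, 0, 1], [194, -193, 15, 0, 1], [194, -193, 15, 0, 1], [194, -193, 15, 0, 1], [194, -193, 15, 0, 1], [194, -193, 15, 0, 1], [194, -193, 15, 0, 1], [194, -193, 15, 0, 1]],
])

```text
t: 1.43
eef_pos: [651.8, -74.4, 179.4]
tcp_rot: [-3.141, 0.0, 0.135]
ft_force: [-0.0, 0.0, -0.3]
opening: 1.0
grip_force: 0.0
```

Run:
```python
from h import *
print(tool())
d=fw([-30.2,-58.7,26])-G
go(d+[0,0,15],d,yaw=FY)
```

```text
(array([651.8, -74.4, 179.4]), array([-1.7996e+02,  2.0000e-02,  7.7200e+00]))
tcp [650.5 -76.4  94.8] shift [-1.6  1.8 84.6] turn 0.25
tcp [650.5 -76.4  79.8] shift [-1.6  1.8 99.6] turn 0.25
```

Emit:
step_arm([
  [[-1, 1, 40, 0, 1], [-1, 1, 70, 0, 1], [-1, 1, 85, 0, 1], [-1, 1, 85, 0, 1], [-1, 1, 85, 0, 1]],
])

```text
t: 1.85
eef_pos: [648.7, -80.1, 95.2]
tcp_rot: [-3.141, 0.001, 0.13]
ft_force: [0.2, 0.9, 0.7]
opening: 1.0
grip_force: 0.0
```

Run:
```python
from h import *
print(tool())
d=fw([-30.2,-58.7,26])-G
go(d+[0,0,15],d,yaw=FY)
im=env.read_camera("scene"); im2=env.read_camera("top")
f=lambda i,x,y:cv2.resize(i[y:y+80,x:x+130],None,fx=6,fy=6)[:480]
cv2.imwrite("pics/d1.png",cv2.resize(np.hstack([f(im,250,190),f(im2,290,130)]),(800,246)))
```

```text
(array([648.7, -80.1,  95.2]), array([-1.7998e+02,  8.0000e-02,  7.4700e+00]))
tcp [650.5 -76.4  94.8] shift [ 2.2 -3.4  0.4] turn -0.0
tcp [650.5 -76.4  79.8] shift [ 2.2 -3.4 15.4] turn -0.0
```

View pics/d1.png

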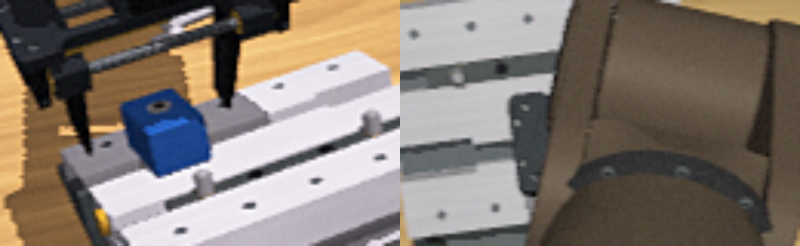

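The scene crop shows the open fingers, with tips near (88,150) and (228,105), straddling the blue dog. I'll lower and grip.

Emit:
step_arm([
  [[2, -3, 8, 0, 1], [2, -3, 15, 0, 1], [2, -3, 15, 0, 1], [2, -3, 15, 0, -1], [2, -3, 15, 0, -1], [2, -3, 15, 0, -1], [2, -3, 15, 0, -1], [2, -3, 15, 0, -1]],
])

```text
t: 2.62
eef_pos: [650.7, -76.5, 80.7]
tcp_rot: [3.141, -0.0, 0.131]
ft_force: [0.4, -0.3, 1.1]
opening: 0.706
grip_force: 0.0
```

Emit:
step_arm([
  [[0, 0, 0, 0, -1], [0, 0, 0, 0, -1], [0, 0, 0, 0, -1], [0, 0, 0, 0, -1]],
])

```text
t: 2.95
eef_pos: [650.7, -76.5, 80.5]
tcp_rot: [3.142, -0.0, 0.131]
ft_force: [-0.8, 0.7, 0.8]
opening: 0.427
grip_force: 1.7
```

Run:
```python
from h import *
s=env.state();print(tool(s),wf(s["eef_pos"]+G).round(1),s["opening"],s["grip_force"],s["ft_force"].round(1))
```

```text
(array([650.7, -76.5,  80.5]), array([180.  ,  -0.  ,   7.48])) [-29.7 -58.8  26.6] 0.427056086391999 1.6918784379959106 [-0.8  0.7  0.8]
```

Emit:
step_arm([
  [[0, 0, 0, 0, -1], [0, 0, 0, 0, -1], [0, 0, 0, 0, -1], [0, -8, 0, 0, -1], [0, -16, 0, 0, -1], [0, -24, 0, 0, -1], [0, -32, 0, 0, -1], [0, -40, 0, 0, -1]],
])

```text
t: 3.62
eef_pos: [645.2, -35.8, 80.5]
tcp_rot: [3.141, 0.0, 0.131]
ft_force: [-1.5, -3.2, 0.8]
opening: 0.42
grip_force: 30.0
```

Emit:
step_arm([
  [[0, -10, 0, 0, -1], [0, -20, 0, 0, -1], [0, -30, 0, 0, -1], [0, -40, 0, 0, -1], [0, -50, 0, 0, -1], [0, -60, 0, 0, -1], [0, -60, 0, 0, -1]],
])

```text
t: 4.2
eef_pos: [637.2, 25.1, 80.6]
tcp_rot: [-3.141, 0.0, 0.132]
ft_force: [-2.7, 4.3, 3.7]
opening: 0.419
grip_force: 30.0
```

Run:
```python
from h import *
s=env.state();print(tool(s),wf(s["eef_pos"]+G).round(1),s["opening"],s["grip_force"],s["ft_force"].round(1))
```

```text
(array([637.2,  25.1,  80.6]), array([-1.7995e+02,  1.0000e-02,  7.5500e+00])) [-29.9  43.7  26.7] 0.4186120727978604 29.99960571527481 [-2.7  4.3  3.7]
```

Low resistance while sliding. Another 46 mm to go.

Emit:
step_arm([
  [[0, -10, 0, 0, -1], [0, -20, 0, 0, -1], [0, -30, 0, 0, -1], [0, -40, 0, 0, -1], [0, -45, 0, 0, -1], [0, -45, 0, 0, -1], [0, -45, 0, 0, -1]],
])

```text
t: 4.78
eef_pos: [631.5, 68.4, 80.7]
tcp_rot: [-3.14, 0.0, 0.131]
ft_force: [-4.9, 6.2, 5.3]
opening: 0.421
grip_force: 30.0
```

Run:
```python
from h import *
s=env.state();print(tool(s),wf(s["eef_pos"]+G).round(1),s["opening"],s["grip_force"],s["ft_force"].round(1))
```

```text
(array([631.5,  68.4,  80.7]), array([-1.7992e+02,  1.0000e-02,  7.5000e+00])) [-29.8  87.3  26.8] 0.4207373517761891 30.000551640987396 [-4.9  6.2  5.3]
```

Emit:
step_arm([
  [[0, 0, 0, 0, -1], [-3.4, 0, -7.3, 0, -1], [-6.8, 0, -14.5, 0, -1], [-10.2, 0, -21.8, 0, -1], [-13.5, 0, -29, 0, -1], [-17, 0, -36.3, 0, -1], [-21.2, 0, -45.3, 0, -1], [-25.4, 0, -54.4, 0, -1]],
])

```text
t: 5.45
eef_pos: [606.1, 63.9, 135.9]
tcp_rot: [3.141, -0.0, 0.131]
ft_force: [0.8, 0.2, -2.1]
opening: 0.42
grip_force: 30.0
```

Run:
```python
from h import *
s=env.state();print(tool(s),wf(s["eef_pos"]+G).round(1),s["opening"],s["grip_force"],s["ft_force"].round(1))
im=env.read_camera("scene")
cv2.imwrite("pics/d2.png",cv2.resize(im[130:270,280:480],None,fx=4,fy=4,interpolation=cv2.INTER_CUBIC))
t=np.array([529,311.,0])
go(t+[0,0,140],yaw=FY)
```

```text
(array([606.1,  63.9, 135.9]), array([ 1.7999e+02, -1.0000e-02,  7.4800e+00])) [-29.8  86.2  87.7] 0.4198663465115376 29.997515380382538 [ 0.8  0.2 -2.1]
tcp [529. 311. 140.] shift [ -44.3 -255.    -2.3] turn 0.02
```

View pics/d2.png

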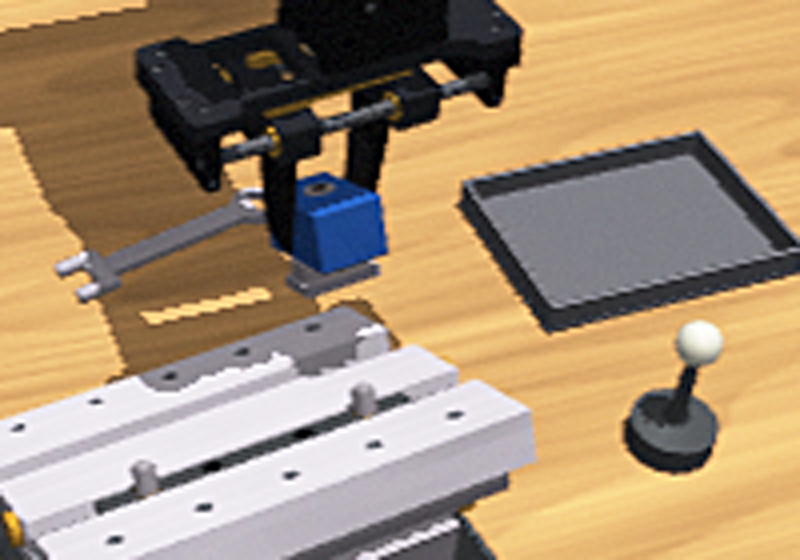

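The picture shows the dog held at about (330,230), its foot clear of the slot, with the tray free at (630,230). Next I'll carry it to the tray.

Emit:
step_arm([
  [[-5, -25, 0, 0, -1], [-11, -60, 0, 0, -1], [-17, -95, 0, 0, -1], [-23, -130, 0, 0, -1], [-29, -165, 0, 0, -1], [-35, -200, 0, 0, -1], [-41, -235, 0, 0, -1], [-44, -255, 10, 0, -1]],
])

```text
t: 6.17
eef_pos: [529.0, 314.5, 126.7]
tcp_rot: [-3.14, -0.003, 0.132]
ft_force: [1.2, -0.3, -2.8]
opening: 0.417
grip_force: 30.0
```

Emit:
step_arm([
  [[0, 0, 20, 0, -1], [0, 0, 40, 0, -1], [0, 0, 60, 0, -1], [0, 0, 75, 0, -1], [0, 0, 82, 0, -1], [0, 0, 84, 0, -1], [0, 0, 84, 0, -1]],
])

```text
t: 6.75
eef_pos: [529.8, 311.1, 41.0]
tcp_rot: [3.141, 0.0, 0.131]
ft_force: [0.1, 0.6, -2.7]
opening: 0.424
grip_force: 30.0
```

Run:
```python
from h import *
s=env.state();print(tool(s),s["opening"],s["grip_force"],s["ft_force"].round(1))
```

```text
(array([529.8, 311.1,  41. ]), array([1.7999e+02, 1.0000e-02, 7.4800e+00])) 0.424231123725364 29.997583329677582 [ 0.1  0.6 -2.7]
```

Emit:
step_arm([
  [[0, 0, 3, 0, -1], [0, 0, 6, 0, -1], [0, 0, 9, 0, -1], [0, 0, 10.5, 0, -1], [0, 0, 10.5, 0, -1]],
])

```text
t: 7.17
eef_pos: [529.7, 311.0, 30.2]
tcp_rot: [3.141, 0.0, 0.131]
ft_force: [0.0, -0.9, -3.3]
opening: 0.418
grip_force: 30.0
```

Emit:
step_arm([
  [[0, 0, 1.5, 0, -1], [0, 0, 2.5, 0, -1], [0, 0, 3, 0, -1], [0, 0, 3, 0, -1]],
])

```text
t: 7.5
eef_pos: [529.9, 311.1, 29.6]
tcp_rot: [-3.141, -0.001, 0.131]
ft_force: [-7.0, -3.7, 19.3]
opening: 0.423
grip_force: 30.0
```

Firm contact. I'll drag it +x to set the dog upright over its foot.

Emit:
step_arm([
  [[3, 0, 0, 0, -1], [6, 0, 0, 0, -1], [9, 0, 0, 0, -1], [12, 0, 0, 0, -1], [15, 0, 0, 0, -1], [18, 0, 0, 0, -1], [20, 0, 0, 0, -1]],
])

```text
t: 8.08
eef_pos: [548.3, 313.6, 28.3]
tcp_rot: [3.141, 0.003, 0.131]
ft_force: [-9.8, -1.2, 11.5]
opening: 0.424
grip_force: 30.0
```

Run:
```python
from h import *
s=env.state();print(tool(s),s["opening"],s["grip_force"],s["ft_force"].round(1))
im=env.read_camera("scene")
cv2.imwrite("pics/d3.png",cv2.resize(im[130:230,350:510],None,fx=4,fy=4,interpolation=cv2.INTER_CUBIC))
```

```text
(array([548.3, 313.6,  28.3]), array([1.7997e+02, 1.6000e-01, 7.4900e+00])) 0.42360294979076535 30.002578496932983 [-9.8 -1.2 11.5]
```

View pics/d3.png

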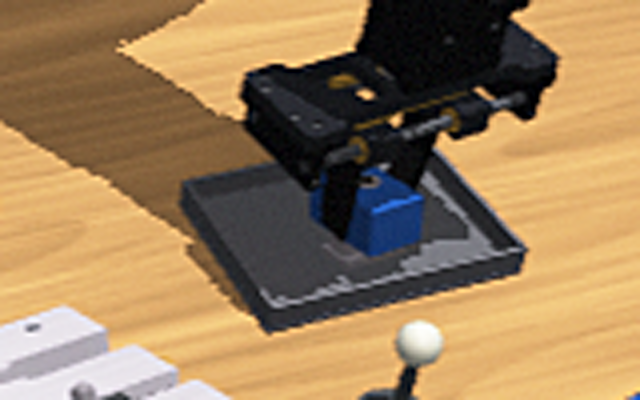

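The crop shows the dog nearly upright in the tray at about (390,215). I'll release it and rise.

Emit:
step_arm([
  [[19, 0, 0, 0, -1], [0, 0, 0, 0, 0.2], [0, 0, 0, 0, 0.5], [0, 0, 0, 0, 0.8], [0, 0, 0, 0, 0.8]],
])

```text
t: 8.55
eef_pos: [550.1, 313.9, 27.7]
tcp_rot: [-3.141, -0.001, 0.131]
ft_force: [0.5, -0.3, 0.1]
opening: 0.645
grip_force: 0.0
```

Run:
```python
from h import *
s=env.state();print(tool(s),s["opening"],s["grip_force"],s["ft_force"].round(1))
```

```text
(array([550.1, 313.9,  27.7]), array([-1.7999e+02, -5.0000e-02,  7.5000e+00])) 0.6453420685891902 0.0 [ 0.5 -0.3  0.1]
```

My first row there was a slip: it briefly commanded a shift. I'll rise and check where the dog is.

Emit:
step_arm([
  [[0, 0, -10, 0, 0.9], [0, 0, -30, 0, 1], [0, 0, -60, 0, 1], [0, 0, -100, 0, 1], [0, 0, -130, 0, 1], [0, 40, -130, 0, 1], [0, 80, -130, 0, 1], [0, 120, -130, 0, 1]],
])

```text
t: 9.22
eef_pos: [565.5, 193.9, 159.0]
tcp_rot: [-3.142, -0.002, 0.132]
ft_force: [0.3, 0.2, -1.0]
opening: 0.999
grip_force: 0.0
```

Emit:
step_arm([
  [[0, 41, 0, 0, 1], [0, 82, 0, 0, 1], [0, 123, 0, 0, 1], [0, 164, 0, 0, 1], [0, 205, 0, 0, 1], [0, 246, 0, 0, 1], [0, 287, 0, 0, 1], [0, 320, 0, 0, 1]],
])

```text
t: 9.88
eef_pos: [607.2, -125.7, 158.4]
tcp_rot: [3.141, -0.001, 0.13]
ft_force: [0.7, -0.4, -0.0]
opening: 0.999
grip_force: 0.0
```

Run:
```python
from h import *
s=env.state();print(tool(s),s["opening"],s["grip_force"],s["ft_force"].round(1))
im=env.read_camera("scene");t=env.read_camera("top")
a=cv2.resize(im[150:220,385:495],None,fx=4,fy=4,interpolation=cv2.INTER_CUBIC);b=cv2.resize(t[195:265,165:255],None,fx=4,fy=4,interpolation=cv2.INTER_CUBIC)
cv2.imwrite("pics/d4.png",np.hstack([a,b])[:,:800])
go([528.6,-356.6,110],yaw=14.14)
```

```text
(array([ 607.2, -125.7,  158.4]), array([ 1.7995e+02, -6.0000e-02,  7.4300e+00])) 0.9992647864857394 0.0 [ 0.7 -0.4 -0. ]
tcp [ 528.6 -356.6  110. ] shift [-107.1  217.4   48.1] turn -6.92
```

View pics/d4.png

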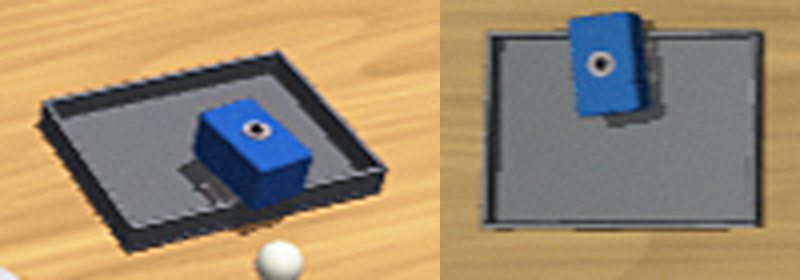

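Run:
```python
from h import *
p=unproj((205,211),55);print(p,p-[529,311,0])
for z in (18,20,22,26):print(z,(proj(np.array([Ro.from_euler("Z",7.5,degrees=True).apply([a,b,0])+[p[0],p[1],z+34] for a,b in((32,20),(32,-20),(-32,-20),(-32,20))]))-[165,195])@np.eye(2)*4)
```

```text
[571.16001726 317.67440163  55.        ] [42.16001726  6.67440163 55.        ]
18 [[125.27776631  18.85296565]
 [187.27976195  10.60321512]
 [197.92477525 109.8747347 ]
 [135.55664511 118.19235928]]
20 [[124.20810328  18.60343138]
 [186.33939185  10.33655188]
 [197.00110584 109.81440127]
 [134.50214965 118.14943826]]
22 [[123.13397596  18.35285567]
 [185.3950978   10.06877593]
 [196.07355921 109.75381458]
 [133.44322695 118.10633704]]
26 [[120.97221619  17.84855374]
 [183.49463927   9.52985788]
 [194.20673621 109.63187502]
 [131.31198788 118.01958945]]
```

The dog stands in the tray, its top centre at top-picture pixel (205,211), about 42 mm up and 7 mm left of the tray's centre. That is inside the limits. Now the cover.

Emit:
step_arm([
  [[-18, 36, 5, -1, 1], [-36, 72, 10, -3, 1], [-54, 108, 15, -5, 1], [-72, 144, 25, -6.7, 1], [-90, 180, 35, -6.7, 1], [-107, 217, 48, -6.7, 1], [-107, 217, 48, -6.7, 1], [-107, 217, 48, -6.7, 1]],
])

```text
t: 10.65
eef_pos: [528.3, -353.1, 109.2]
tcp_rot: [-3.141, 0.0, 0.245]
ft_force: [0.8, -0.2, 0.7]
opening: 1.002
grip_force: 0.0
```

Run:
```python
from h import *
s=env.state();print(tool(s),s["opening"],s["grip_force"],s["ft_force"].round(1))
go([528.6,-356.6,80],[528.6,-356.6,32],yaw=14.14)
```

```text
(array([ 528.3, -353.1,  109.2]), array([-1.7996e+02,  2.0000e-02,  1.4010e+01])) 1.002045990644363 0.0 [ 0.8 -0.2  0.7]
tcp [ 528.6 -356.6   80. ] shift [-0.5  3.5 29.2] turn -0.13
tcp [ 528.6 -356.6   32. ] shift [-0.5  3.5 77.2] turn -0.13
```

Emit:
step_arm([
  [[0, 1, 15, -0.1, 1], [0, 1, 29, -0.1, 1], [0, 1, 29, -0.1, 1], [0, 1, 29, -0.1, 1], [0, 1, 29, -0.1, 1]],
])

```text
t: 11.07
eef_pos: [530.2, -351.9, 81.6]
tcp_rot: [3.141, -0.001, 0.251]
ft_force: [0.6, 0.4, 0.2]
opening: 1.0
grip_force: 0.0
```

Run:
```python
from h import *
s=env.state();print(tool(s),s["opening"],s["grip_force"],s["ft_force"].round(1))
go([528.6,-356.6,32],yaw=14.14)
im=env.read_camera("scene")
cv2.imwrite("pics/c3.png",cv2.resize(im[170:290,95:255],None,fx=5,fy=5,interpolation=cv2.INTER_CUBIC))
```

```text
(array([ 530.2, -351.9,   81.6]), array([ 1.7995e+02, -4.0000e-02,  1.4360e+01])) 1.0000514618626668 0.0 [0.6 0.4 0.2]
tcp [ 528.6 -356.6   32. ] shift [-2.7  4.2 49.6] turn 0.22
```

View pics/c3.png

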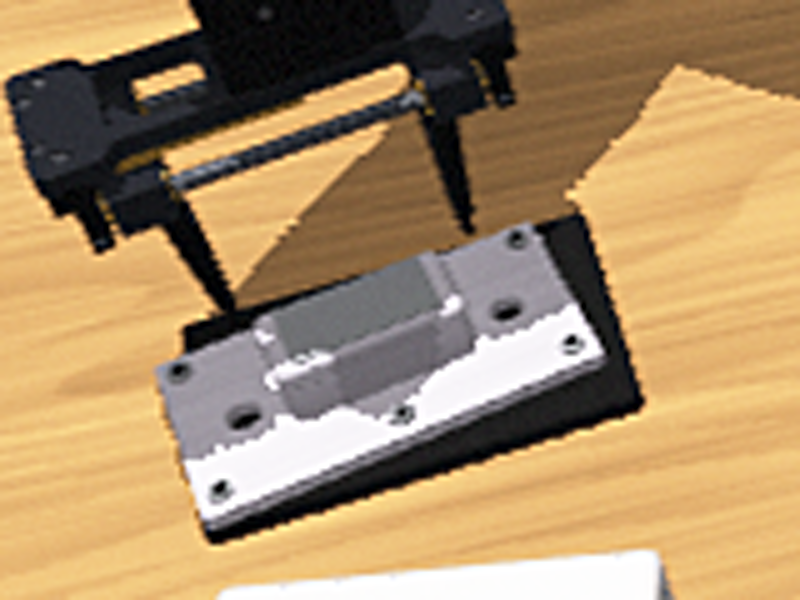

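The crop shows the fingers over the cover's box ends, at (230,305) and (468,230). The holes are at (243,418) and (507,310), which gives me a cross-check.

Run:
```python
from h import *
a=unproj((143.6,253.6),20,"scene");b=unproj((196.4,232),20,"scene");print(a,b,(a+b)/2,np.linalg.norm(a-b),np.degrees(np.arctan2(-(b-a)[0]*-1,0)) if 0 else np.degrees(np.arctan2(-(b-a)[0],(b-a)[1])))
print(tool());go([528.6,-356.6,32],yaw=14.14)
```

```text
[ 550.29295924 -411.719514     20.        ] [ 519.7101824  -295.63736402   20.        ] [ 535.00157082 -353.67843901   20.        ] 120.04320797871517 14.759645424931588
(array([ 530.1, -352.1,   81.7]), array([ 1.7993e+02, -5.0000e-02,  1.4340e+01]))
tcp [ 528.6 -356.6   32. ] shift [-2.6  3.9 49.7] turn 0.2
```

Run:
```python
from h import *
px=lambda c,k,o:(np.array(c)+.5)/k-.5+np.array(o)
for c,P in(((145,464),[38,-58.6,14]),((362,388),[38,61.4,14])):
    w=fw(P);print("stud",w.round(1),unproj(px(c,4,(280,130)),w[2],"scene").round(1))
for c in((243,418),(507,310)):print("hole",unproj(px(c,5,(95,170)),20,"scene").round(1))
for c in((238,303),(547,222)):print("hole top",unproj(px(c,7,(410,190)),20).round(1))
# fingertips in scene: predicted pixel of TCP +-53 along tool y
e,r=tool();y=np.radians(r[2])
for s in(-1,1):
    q=proj(e+s*52*np.array([np.sin(y),-np.cos(y),0]),"scene")[0];print("tip crop px",(q+.5-[95,170])*5)
```

```text
stud [716.8 -67.6 116.7] [721.9 -64.3 116.7]
stud [701.2  51.4 116.7] [707.   52.6 116.7]
hole [ 548.8 -412.6   20. ]
hole [ 518.1 -296.4   20. ]
hole top [ 514.6 -297.7   20. ]
hole top [ 544.6 -414.    20. ]
tip crop px [462.37174985 217.36000967]
tip crop px [220.99280884 309.50003819]
```

Emit:
step_arm([
  [[0, 3, 5, 0.2, 1], [0, 3, 15, 0.2, 1], [0, 3, 15, 0.2, 1], [0, 3, 22, 0.2, 1], [0, 3, 29, 0.2, 1], [0, 3, 36, 0.2, 1], [0, 3, 36, 0.2, 1]],
])

```text
t: 11.7
eef_pos: [529.4, -355.0, 42.6]
tcp_rot: [-3.14, 0.001, 0.246]
ft_force: [0.7, -0.2, 0.1]
opening: 0.998
grip_force: 0.0
```

Run:
```python
from h import *
s=env.state();print(tool(s),s["ft_force"].round(1))
go([531,-355,32],yaw=14.14)
```

```text
(array([ 529.4, -355. ,   42.6]), array([-1.7989e+02,  8.0000e-02,  1.4090e+01])) [ 0.7 -0.2  0.1]
tcp [ 531 -355   32] shift [ 1.5  0.4 10.6] turn -0.05
```

Emit:
step_arm([
  [[1.5, 0, 5, 0, 1], [1.5, 0, 10.5, 0, 1], [1.5, 0, 10.5, 0, -1], [1.5, 0, 10.5, 0, -1], [1.5, 0, 10.5, 0, -1], [1.5, 0, 10.5, 0, -1], [1.5, 0, 10.5, 0, -1], [1.5, 0, 10.5, 0, -1]],
])

```text
t: 12.37
eef_pos: [531.4, -355.1, 33.9]
tcp_rot: [-3.141, 0.0, 0.246]
ft_force: [-0.1, -0.8, -4.5]
opening: 0.883
grip_force: 30.0
```

Run:
```python
from h import *
s=env.state();print(tool(s),s["ft_force"].round(1),s["moment"].round(2),s["opening"]*95,s["grip_force"])
```

```text
(array([ 531.4, -355.1,   33.9]), array([-1.7999e+02,  1.0000e-02,  1.4090e+01])) [-0.1 -0.8 -4.5] [-0.11 -0.07 -0.01] 83.89501972056705 29.966302514076233
```

Emit:
step_arm([
  [[0, 0, -5, 0, -1], [0, 0, -12, 0, -1], [0, 0, -25, 0, -1], [0, 0, -50, 2, -1], [0, 0, -80, 4, -1], [0, 0, -110, 6.6, -1], [0, 0, -130, 6.6, -1], [0, 0, -130, 6.6, -1]],
])

```text
t: 13.03
eef_pos: [532.9, -356.2, 169.8]
tcp_rot: [3.135, -0.006, 0.131]
ft_force: [0.5, -0.9, -4.1]
opening: 0.883
grip_force: 30.0
```

```bash
sed -i 's/^FO=np.array(\[680.9,-13.2,88.\])/FO=np.array([683.,-12.,88.])/' h.py
cat >> h.py <<'E'
def tc(x,y,z=0,pv=33):return fw([x,y,z+pv])-[0,0,pv-21.9]   # TCP for cover origin at face x,y,z, tilted in the grip
E
python3 - <<'E'
from h import *
s=env.state();print(tool(s),s["ft_force"].round(1),s["moment"].round(2),s["opening"]*95,s["grip_force"])
t=tc(-36,-18);go(t+[0,0,70],t+[0,0,22],t,yaw=FY)
E
```

```text
(array([ 532.9, -356.2,  169.8]), array([179.65,  -0.33,   7.49])) [ 0.5 -0.9 -4.1] [ 0.04 -0.06 -0.01] 83.92243597999959 29.965662360191345
tcp [639.2 -35.9 161.6] shift [ 147.1 -303.7    8.2] turn 0.02
tcp [639.2 -35.9 113.6] shift [ 147.1 -303.7   56.2] turn 0.02
tcp [639.2 -35.9  91.6] shift [ 147.1 -303.7   78.2] turn 0.02
```

Emit:
step_arm([
  [[12, -25, 0, 0, -1], [29, -60, 0, 0, -1], [47, -97, 0, 0, -1], [65, -134, 0, 0, -1], [83, -171, 0, 0, -1], [101, -208, 0, 0, -1], [119, -245, 0, 0, -1], [135, -280, 0, 0, -1]],
])

```text
t: 13.7
eef_pos: [628.8, -57.6, 163.1]
tcp_rot: [-3.141, 0.001, 0.131]
ft_force: [0.6, -0.3, -4.3]
opening: 0.882
grip_force: 30.0
```

Emit:
step_arm([
  [[12, -23, 4, 0, -1], [12, -23, 8, 0, -1], [12, -23, 8, 0, -1], [12, -23, 8, 0, -1]],
])

```text
t: 14.03
eef_pos: [637.2, -35.6, 155.1]
tcp_rot: [-3.141, 0.002, 0.131]
ft_force: [-0.1, -0.5, -5.4]
opening: 0.878
grip_force: 30.0
```

Run:
```python
from h import *
s=env.state();print(tool(s),s["ft_force"].round(1),s["moment"].round(2),s["opening"]*95,s["grip_force"])
t=tc(-36,-18);go(t+[0,0,70],t+[0,0,25],t,yaw=FY)
```

```text
(array([637.2, -35.6, 155.1]), array([-1.7999e+02,  1.0000e-01,  7.5200e+00])) [-0.1 -0.5 -5.4] [-0.02  0.05  0.05] 83.42466457055482 29.965378046035767
tcp [639.2 -35.9 161.6] shift [ 1.9  0.5 -6.5] turn 0.05
tcp [639.2 -35.9 116.6] shift [ 1.9  0.5 38.5] turn 0.05
tcp [639.2 -35.9  91.6] shift [ 1.9  0.5 63.5] turn 0.05
```

Emit:
step_arm([
  [[2, 0, 12, 0, -1], [2, 0, 24, 0, -1], [2, 0, 32, 0, -1], [2, 0, 36, 0, -1], [2, 0, 40, 0, -1], [2, 0, 40, 0, -1]],
])

```text
t: 14.53
eef_pos: [639.4, -35.6, 114.9]
tcp_rot: [-3.141, 0.001, 0.13]
ft_force: [-1.5, 0.2, -5.3]
opening: 0.878
grip_force: 30.0
```

Emit:
step_arm([
  [[0, 0, 2, 0, -1], [0, 0, 4, 0, -1], [0, 0, 6, 0, -1], [0, 0, 6, 0, -1]],
])

```text
t: 14.87
eef_pos: [639.7, -35.3, 110.3]
tcp_rot: [3.141, -0.0, 0.131]
ft_force: [-2.9, 0.9, -0.5]
opening: 0.876
grip_force: 30.0
```

Emit:
step_arm([
  [[0, 0, 2, 0, -1], [0, 0, 4, 0, -1], [0, 0, 6, 0, -1], [0, 0, 8, 0, -1], [0, 0, 8, 0, -1]],
])

```text
t: 15.28
eef_pos: [638.7, -35.4, 102.4]
tcp_rot: [3.142, 0.002, 0.131]
ft_force: [-8.6, -0.8, 3.6]
opening: 0.879
grip_force: 30.0
```

Emit:
step_arm([
  [[0, 0, 2, 0, -1], [0, 0, 4, 0, -1], [0, 0, 6, 0, -1], [0, 0, 6, 0, -1]],
])

```text
t: 15.62
eef_pos: [638.6, -35.4, 96.3]
tcp_rot: [3.142, 0.002, 0.131]
ft_force: [-9.0, -1.0, 3.7]
opening: 0.88
grip_force: 30.0
```

Run:
```python
from h import *
s=env.state();print(tool(s),s["ft_force"].round(1),s["moment"].round(2),s["opening"]*95,s["grip_force"])
im=env.read_camera("scene")
cv2.imwrite("pics/p1.png",cv2.resize(im[180:300,250:430],None,fx=4,fy=4,interpolation=cv2.INTER_CUBIC))
```

```text
(array([638.6, -35.4,  96.3]), array([1.80e+02, 1.20e-01, 7.53e+00])) [-9.  -1.   3.7] [-0.11  1.37  0.37] 83.58245655188169 30.00671088695526
```

Emit:
step_arm([
  [[0, 0, 1.5, 0, -1], [0, 0, 3, 0, -1], [0, 0, 4, 0, -1], [0, 0, 4, 0, -1]],
])

```text
t: 16.0
eef_pos: [638.7, -35.4, 92.4]
tcp_rot: [3.141, 0.002, 0.131]
ft_force: [-8.1, -2.5, 3.6]
opening: 0.884
grip_force: 30.0
```

Emit:
step_arm([
  [[0, 0, 1, 0, -1], [0, 0, 2, 0, -1], [0, 0, 2, 0, -1]],
])

```text
t: 16.25
eef_pos: [638.8, -35.4, 90.4]
tcp_rot: [3.141, 0.002, 0.131]
ft_force: [-8.2, -1.1, 3.9]
opening: 0.881
grip_force: 30.0
```

Run:
```python
from h import *
s=env.state();print(tool(s),s["ft_force"].round(1),s["moment"].round(2))
```

```text
(array([638.8, -35.4,  90.4]), array([1.7999e+02, 1.0000e-01, 7.5300e+00])) [-8.2 -1.1  3.9] [-0.11  1.25  0.37]
```

Emit:
step_arm([
  [[0, 0, 1, 0, -1], [0, 0, 2, 0, -1], [0, 0, 2, 0, -1]],
])

```text
t: 16.5
eef_pos: [638.9, -35.4, 88.4]
tcp_rot: [3.141, 0.002, 0.131]
ft_force: [-8.2, -0.6, 2.4]
opening: 0.882
grip_force: 30.0
```

Emit:
step_arm([
  [[0, 0, 1, 0, -1], [0, 0, 2, 0, -1], [0, 0, 2, 0, -1]],
])

```text
t: 16.75
eef_pos: [638.9, -35.4, 87.9]
tcp_rot: [3.141, 0.001, 0.132]
ft_force: [-13.6, -0.4, 17.5]
opening: 0.886
grip_force: 30.0
```

The cover is now flush on the lower face, with a clear force jump at TCP z = 88. I'll use my last view to measure where the cover sits relative to the face.

Run:
```python
from h import *
s=env.state();print(tool(s),s["ft_force"].round(1),s["moment"].round(2))
im=env.read_camera("scene");cv2.imwrite("pics/raw_p2.png",im)
k=5;c=cv2.resize(im[195:310,262:422],None,fx=k,fy=k,interpolation=cv2.INTER_CUBIC)
# predicted cover flange-top outline for cover at (-36,-18), studs, slot lip lines
for P in ([50,88,8],[50,-88,8],[-50,88,8],[-50,-88,8],[0,60,8],[0,-60,8]):
    q=((proj(fw(np.array(P)+[-36,-18,0]),"scene")[0]+.5-[262,195])*k);print("cov",P,q.round(0))
for P in ([38,61.4,14],[38,-58.6,14],[95,120,0],[95,-120,0],[29,110,0],[29,-110,0]):
    print("face",P,((proj(fw(P),"scene")[0]+.5-[262,195])*k).round(0))
cv2.imwrite("pics/p2.png",c)
```

```text
(array([638.9, -35.4,  87.9]), array([1.7998e+02, 5.0000e-02, 7.5300e+00])) [-13.6  -0.4  17.5] [0.22 2.08 0.44]
cov [50, 88, 8] [532. 143.]
cov [50, -88, 8] [133. 283.]
cov [-50, 88, 8] [429.  77.]
cov [-50, -88, 8] [ 66. 198.]
cov [0, 60, 8] [420. 128.]
cov [0, -60, 8] [161. 216.]
face [38, 61.4, 14] [540. 154.]
face [38, -58.6, 14] [264. 251.]
face [95, 120, 0] [749. 186.]
face [95, -120, 0] [169. 401.]
face [29, 110, 0] [637. 142.]
face [29, -110, 0] [140. 319.]
```

View pics/p2.png

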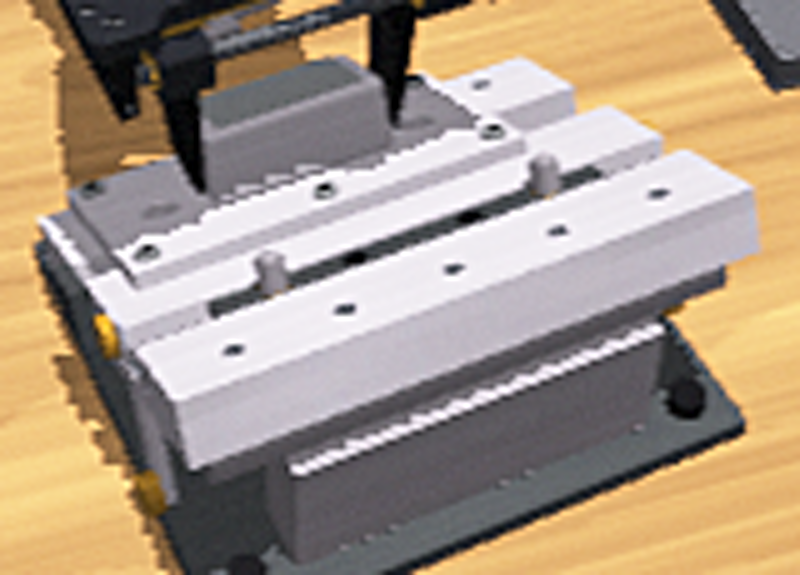

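The last picture shows the cover flat on the lower face, with flange corners near (525,138) and (135,280). The stud tops are at (543,157) and (270,257), and the plate corners are at (752,190) and (178,400). I'll fit the cover relative to the face.

Run:
```python
from h import *
px=lambda c:(np.array(c,float)+.5)/5-.5+[262,195]
fp=np.array([[38,61.4,14],[38,-58.6,14],[95,120,0],[95,-120,0]]);fo=px([[543,157],[270,257],[752,187],[178,402]])
# small image-shift bias + face x,y correction (yaw fixed) -> cover in same biased camera
r=least_squares(lambda p:(proj(F.apply(fp)+FO+[p[0],p[1],0],"scene")-fo).ravel(),[0,0]);print("face corr",r.x,(r.fun*5).round(0))
O=FO+[*r.x,0]
cp=np.array([[50,88,8],[50,-88,8],[0,60,8],[0,-60,8]]);co=px([[525,138],[135,281],[412,122],[160,211]])
g=lambda p:(proj(F.apply(Ro.from_euler("z",p[2]).apply(cp)+[p[0],p[1],0])+O,"scene")-co).ravel()
q=least_squares(g,[-40,-18,0]);print("cover",q.x[:2],np.degrees(q.x[2]),(q.fun*5).round(0))
print("lip",((proj(F.apply([[29,0,0],[29,-80,0]])+O,"scene")+.5-[262,195])*5).round(0))
```

```text
face corr [2.02975521 1.66628394] [ 2. -1. -0. -3.  3.  1. -4.  2.]
cover [-44.52824651 -18.96719524] 1.6612856753476606 [ 0. -1. -0. -2.  1.  1. -1.  2.]
lip [[404. 229.]
 [218. 296.]]
```

Emit:
step_arm([
  [[0, 0, -1.5, 0, -1], [-3, 0, -8, 0, -1], [-6, 0, -15, 0, -1], [-9.3, 0, -21.5, 0, -1], [-9.3, 0, -21.5, 0, -1]],
])

```text
t: 17.22
eef_pos: [630.7, -36.6, 109.0]
tcp_rot: [3.141, -0.002, 0.131]
ft_force: [0.2, -0.3, -5.0]
opening: 0.88
grip_force: 30.0
```

Emit:
step_arm([
  [[12, 0, -6, 0, -1], [27, 0, -13, 0, -1], [42, 0, -20, 0, -1], [57, 0, -27, 0, -1], [68, 0, -32, 0, -1], [74.8, 0, -34.9, 0, -1], [74.8, 0, -34.9, 0, -1], [74.8, 0, -34.9, 0, -1]],
])

```text
t: 17.88
eef_pos: [704.2, -26.7, 141.8]
tcp_rot: [-3.141, 0.001, 0.131]
ft_force: [-0.4, -0.2, -5.1]
opening: 0.883
grip_force: 30.0
```

Run:
```python
from h import *
s=env.state();print(tool(s),s["ft_force"].round(1),s["moment"].round(2),s["opening"])
a=wf([638.9,-35.4,88.2]);b=wf(s["eef_pos"]);print("rel to flush, cover face xyz:",(b-a+[-44.5,-19,0]).round(1))
```

```text
(array([704.2, -26.7, 141.8]), array([-1.7999e+02,  5.0000e-02,  7.5000e+00])) [-0.4 -0.2 -5.1] [0.08 0.11 0.04] 0.8830397725340458
rel to flush, cover face xyz: [ 37.9 -18.9  20.7]
```

Emit:
step_arm([
  [[0.8, 0, 1.8, 0, -1], [1.7, 0, 3.6, 0, -1], [2.1, 0, 4.5, 0, -1], [2.5, 0, 5.4, 0, -1], [2.5, 0, 5.4, 0, -1]],
])

```text
t: 18.3
eef_pos: [707.0, -26.5, 136.5]
tcp_rot: [-3.142, 0.0, 0.131]
ft_force: [-0.4, -0.2, -5.0]
opening: 0.882
grip_force: 30.0
```

Emit:
step_arm([
  [[0.2, 0, 0.5, 0, -1], [0.4, 0, 0.9, 0, -1], [0.6, 0, 1.4, 0, -1], [0.6, 0, 1.4, 0, -1]],
])

```text
t: 18.63
eef_pos: [707.7, -26.4, 135.8]
tcp_rot: [3.141, 0.0, 0.131]
ft_force: [-1.0, -0.0, -2.6]
opening: 0.884
grip_force: 30.0
```

```bash
cat >> h.py <<'E'
def rel():
    s=env.state();a=wf([638.9,-35.4,88.2])
    print(tool(s),"F in face axes",F.inv().apply(s["ft_force"]).round(1),s["moment"].round(2),"cover",(wf(s["eef_pos"])-a+[-44.5,-19,0]).round(1),round(s["opening"],3))
E
python3 -c "from h import *;rel()"
```

```text
(array([707.7, -26.4, 135.8]), array([179.99,   0.  ,   7.49])) F in face axes [-2.   0.1 -1.9] [0.06 0.27 0.1 ] cover [ 38.5 -19.   13.8] 0.884
```

Emit:
step_arm([
  [[0.3, 0, 0.8, 0, -1], [0.3, 0, 0.8, 0, -1], [0.3, 0, 0.8, 0, -1]],
])

```text
t: 18.88
eef_pos: [707.8, -26.4, 135.7]
tcp_rot: [3.141, 0.0, 0.131]
ft_force: [-5.3, -0.7, 3.7]
opening: 0.879
grip_force: 30.0
```

Emit:
step_arm([
  [[0, -2, 0, 0, -1], [0, -4, 0, 0, -1], [0, -6, 0, 0, -1], [0, -8, 0, 0, -1], [0, -10, 0, 0, -1], [0, -12, 0, 0, -1], [0, -13, 0, 0, -1]],
])

```text
t: 19.47
eef_pos: [706.6, -14.5, 135.8]
tcp_rot: [3.14, -0.001, 0.131]
ft_force: [-2.9, -5.7, 2.3]
opening: 0.882
grip_force: 30.0
```

```bash
python3 -c "from h import *;rel()"
```

```text
(array([706.6, -14.5, 135.8]), array([ 1.7989e+02, -6.0000e-02,  7.4900e+00])) F in face axes [-2.3 -5.3  3.7] [-0.96  0.55  0.1 ] cover [38.9 -7.1 13.6] 0.882
```

Emit:
step_arm([
  [[0, -1, 0, 0, -1], [0, -2, 0, 0, -1], [0, -3, 0, 0, -1], [0, -4, 0, 0, -1], [0, -5, 0, 0, -1]],
])

```text
t: 19.88
eef_pos: [705.6, -8.2, 134.4]
tcp_rot: [-3.141, 0.0, 0.131]
ft_force: [-0.2, -0.3, -4.6]
opening: 0.881
grip_force: 30.0
```

```bash
python3 -c "from h import *;rel()"
```

```text
(array([705.6,  -8.2, 134.4]), array([-1.7999e+02,  2.0000e-02,  7.4900e+00])) F in face axes [-2.2 -0.2 -4. ] [ 0.03 -0.01 -0.04] cover [38.2 -0.7 12.4] 0.881
```

Emit:
step_arm([
  [[0, -1, 0, 0, -1], [0, -2, 0, 0, -1], [0, -3, 0, 0, -1], [0, -3, 0, 0, -1]],
])

```text
t: 20.22
eef_pos: [705.4, -5.4, 134.7]
tcp_rot: [3.141, -0.0, 0.131]
ft_force: [0.5, -1.4, -4.9]
opening: 0.884
grip_force: 30.0
```

```bash
python3 -c "from h import *;rel()"
```

```text
(array([705.4,  -5.4, 134.7]), array([ 1.7998e+02, -1.0000e-02,  7.5000e+00])) F in face axes [-1.8 -1.5 -4.6] [-0.09 -0.04  0.03] cover [38.4  2.1 12.7] 0.884
```

The cover dropped and hangs free, so the holes are over the studs. I'll centre it and lower along the normal.

Emit:
step_arm([
  [[0.4, 0.8, 0.9, 0, -1], [0.8, 0.8, 1.8, 0, -1], [1.3, 0.8, 2.7, 0, -1], [1.3, 0.8, 2.7, 0, -1]],
])

```text
t: 20.55
eef_pos: [707.3, -6.7, 132.1]
tcp_rot: [3.141, -0.001, 0.13]
ft_force: [2.2, -4.1, -3.9]
opening: 0.887
grip_force: 30.0
```

```bash
python3 -c "from h import *;rel()"
```

```text
(array([707.3,  -6.7, 132.1]), array([ 1.7994e+02, -7.0000e-02,  7.4700e+00])) F in face axes [-0.1 -4.4 -4.2] [-0.78 -0.38 -0.07] cover [38.9  0.6  9.6] 0.887
```

Emit:
step_arm([
  [[0.6, 0.6, 1, 0, -1], [1, 0.6, 1.8, 0, -1], [1.5, 0.6, 2.7, 0, -1], [1.5, 0.6, 2.7, 0, -1]],
])

```text
t: 20.88
eef_pos: [708.6, -6.7, 129.2]
tcp_rot: [3.141, -0.001, 0.131]
ft_force: [2.2, -4.1, -3.8]
opening: 0.882
grip_force: 30.0
```

```bash
python3 -c "from h import *;rel()"
```

```text
(array([708.6,  -6.7, 129.2]), array([ 1.7998e+02, -3.0000e-02,  7.4800e+00])) F in face axes [-0.1 -4.4 -4.2] [-0.6  -0.44 -0.11] cover [38.9  0.4  6.4] 0.882
```

Emit:
step_arm([
  [[0.5, 0.3, 0.9, 0, -1], [0.9, 0.3, 1.8, 0, -1], [1.3, 0.3, 2.7, 0, -1], [1.8, 0.3, 3.6, 0, -1], [1.8, 0.3, 3.6, 0, -1]],
])

```text
t: 21.3
eef_pos: [710.2, -6.6, 125.6]
tcp_rot: [3.141, -0.0, 0.131]
ft_force: [1.6, -3.0, -1.9]
opening: 0.881
grip_force: 30.0
```

Emit:
step_arm([
  [[0.4, 0, 0.9, 0, -1], [0.8, 0, 1.8, 0, -1], [1, 0, 2.3, 0, -1], [1, 0, 2.3, 0, -1]],
])

```text
t: 21.63
eef_pos: [711.2, -6.5, 123.3]
tcp_rot: [3.141, -0.0, 0.131]
ft_force: [1.5, -4.6, -2.3]
opening: 0.883
grip_force: 30.0
```

```bash
python3 -c "from h import *;rel()"
```

```text
(array([711.2,  -6.5, 123.3]), array([ 1.7999e+02, -1.0000e-02,  7.4900e+00])) F in face axes [-0.2 -4.8 -2.4] [-0.56 -0.36 -0.13] cover [38.7  0.2 -0. ] 0.883
```

Emit:
step_arm([
  [[0.3, 0, 0.7, 0, -1], [0.5, 0, 1.4, 0, -1], [0.6, 0, 2, 0, -1], [0.6, 0, 2, 0, -1], [0.6, 0, 2, 0, -1]],
])

```text
t: 22.05
eef_pos: [711.3, -6.5, 123.2]
tcp_rot: [3.141, 0.0, 0.131]
ft_force: [-6.0, -5.6, 11.3]
opening: 0.883
grip_force: 30.0
```

```bash
python3 -c "from h import *;rel()"
```

```text
(array([711.3,  -6.5, 123.2]), array([1.7999e+02, 1.0000e-02, 7.4900e+00])) F in face axes [-1.2 -4.8 13.1] [-0.11  1.14  0.11] cover [38.7  0.3 -0.2] 0.883
```

Firm seat at z ≈ 0. I'll release with a small opening, retreat up, then open fully.

Emit:
step_arm([
  [[0, 0, -1.2, 0, -1], [0, 0.4, -1.2, 0, 0.88], [0, 0.4, -1.2, 0, 0.88], [0, 0.4, -1.2, 0, 0.88], [0, 0.4, -1.2, 0, 0.88], [0, 0.4, -1.2, 0, 0.88]],
])

```text
t: 22.55
eef_pos: [711.7, -6.5, 122.4]
tcp_rot: [-3.141, 0.0, 0.131]
ft_force: [0.1, -0.5, -0.1]
opening: 0.94
grip_force: 0.0
```

```bash
python3 -c "from h import *;rel()"
```

```text
(array([711.7,  -6.5, 122.4]), array([-1.7999e+02,  1.0000e-02,  7.5000e+00])) F in face axes [ 0.  -0.5 -0.1] [-0.    0.01 -0.04] cover [38.8  0.2 -1.1] 0.94
```

Emit:
step_arm([
  [[0, 0, -4, 0, 0.88], [0, 0, -10, 0, 0.88], [0, 0, -18, 0, 0.88], [0, 0, -30, 0, 0.88], [0, 0, -60, 0, 0.88], [0, 0, -95, 0, 1]],
])

```text
t: 23.05
eef_pos: [711.1, -6.7, 218.0]
tcp_rot: [-3.141, 0.003, 0.131]
ft_force: [0.6, 1.0, 0.8]
opening: 0.972
grip_force: 0.0
```

Emit:
step_arm([
  [[-40, 0, -20, 0, 1], [-80, 0, -20, 0, 1], [-120, 20, -20, 0, 1], [-150, 60, -20, 0, 1], [-170, 100, -20, 0, 1], [-180, 140, -20, 0, 1], [-180, 180, -20, 0, 1], [-180, 200, -20, 0, 1]],
])

```text
t: 23.72
eef_pos: [558.7, -231.4, 239.6]
tcp_rot: [3.14, -0.002, 0.13]
ft_force: [0.0, 0.6, -0.1]
opening: 1.001
grip_force: 0.0
```

Emit:
step_arm([
  [[0, 40, 0, 0, 1], [0, 80, 0, 0, 1], [0, 120, 0, 0, 1], [0, 120, 0, 0, 1], [0, 120, 0, 0, 1], [0, 120, 0, 0, 1]],
])

```text
t: 24.22
eef_pos: [574.8, -347.1, 238.3]
tcp_rot: [3.142, -0.0, 0.13]
ft_force: [-0.0, 1.6, 0.6]
opening: 1.002
grip_force: 0.0
```

Run:
```python
from h import *
rel()
t=env.read_camera("top");cv2.imwrite("pics/raw_f.png",t)
o=cv2.imread("pics/top0.png")
# bright stud tops / dark holes near expected hole positions, numerically
g=cv2.cvtColor(t,cv2.COLOR_BGR2GRAY)
for P in ([38,61,14],[38,-59,14]):
    u,v=proj(fw(P))[0].round().astype(int);print((u,v));print(g[v-5:v+6,u-6:u+7])
# blue dog centroid now
h=cv2.inRange(t[195:260,165:255],(90,40,0),(255,110,60));m=cv2.moments(h,True);print("dog blue",m["m10"]/m["m00"]+165,m["m01"]/m["m00"]+195,m["m00"])
q=np.array([[50,88,8],[50,-88,8],[-50,-88,8],[-50,88,8]]);print(proj(fw(q+[38,.8,0])).round(1).tolist())
```

```text
(array([ 574.8, -347.1,  238.3]), array([ 1.80e+02, -1.00e-02,  7.47e+00])) F in face axes [0.4 1.6 0.4] [0.   0.06 0.02] cover [ -75.4 -319.8  180. ] 1.002
(np.int64(308), np.int64(155))
[[184 184 182 181 182 183 183 181 182 184 185 185 166]
 [177 180 182 185 187 190 192 190 191 187 186 186 176]
 [184 186 186 188 170 110  89 130 171 190 190 189 190]
 [186 187 187 159  90 106 117 105 123 172 188 188 189]
 [186 186 173 114  86 136 156 145 120 158 189 189 188]
 [183 185 170 104  82 139 156 149 122 152 190 192 192]
 [187 189 186 147  66 113 150 143 101 146 190 187 189]
 [186 187 187 173 124  87  64  65 131 182 189 191 188]
 [185 187 188 186 181 175 170 179 189 187 189 187 186]
 [186 186 186 187 187 186 187 186 185 185 182 184 187]
 [183 181 181 182 183 183 184 183 186 185 188 189 188]]
(np.int64(358), np.int64(148))
[[188 191 190 192 189 191 192 189 188 189 189 191 193]
 [192 191 191 191 192 194 192 193 191 190 190 190 190]
 [190 191 191 180 157 140 154 186 190 189 189 188 184]
 [189 193 173 116  97 103 102 141 178 188 185 185 185]
 [190 186 148  75 117 142 143 125 161 188 186 190 191]
 [190 173 112  73 131 156 152 125 148 189 189 189 190]
 [192 180 130  76 116 146 155 123 148 192 191 188 188]
 [194 190 163 103  61  85  80 121 175 188 189 189 187]
 [189 188 190 183 151 129 174 194 193 188 188 185 188]
 [189 187 189 188 190 189 191 188 187 187 191 189 188]
 [189 188 188 186 189 189 189 189 190 188 187 192 192]]
dog blue 205.84592145015105 210.61631419939576 331.0
[[293.8, 135.2], [367.2, 125.5], [370.4, 165.9], [299.8, 175.2]]
```

The stud tops show bright inside both dark hole rings, the dog is still in the tray, and the arm is clear. I'm handing the job in.

```bash
python3 -c "
from cell import env
print(env.job_done())"
```

```text
the job is handed in; nothing more can be done
None
```

The job is handed in at about 24 s of the 67 s allowed, though the hand-in gave no verdict: the dog stands in the tray, the cover sits flush over both studs, and the arm is clear of everything.

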